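# Find the loose hatch of the slag box and push it open

### The arm

A 7-joint arm with a two-finger parallel gripper is mounted at the origin on the work surface. World frame = base frame: x ahead of the robot, y to its left, z up, the work surface at z = 0. Lengths are in mm, angles in rad, forces in N, time in s.
With the tool pointing down it reaches from about 425 to 925 mm from the base axis. Payload 6.8 kg.
Tool frame: the origin (TCP) lies at the very end of the fingers, on their centre line; the grasp point (between the pads) lies behind it (bot.grip_depth is the x of the grasp point in the tool frame, in mm); x points along the fingers, z is the direction in which the jaws open and shut, and the axes are right-handed (so a half turn about x gives the same grasp; the last joint's range is limited). The gripper opens to 85 mm and grips with 20 to 120 N. Pads are 22 mm wide; open, the fingers measure 114 mm over their backs; the gripper's body (76 mm by 85 mm) begins 54 mm behind the grasp point. The pads swing forward as they close: fully open they stand 13 mm farther back than shut.
Start: joints at [-1.438, 0.477, 0.022, 1.555, -0.011, 1.109, -0.083], TCP at [160.969, 655.543, 231.308] pointing down, gripper open.
Joint ranges: [-2.96, 2.96], [-0.34, 2.1], [-1.41, 1.46], [0.24, 2.44], [-1.37, 4.51], [0.17, 1.92], [-2.96, 2.96]. Speed limits (rad/s): [2.39, 2.39, 3.14, 3.14, 3.14, 3.14, 3.14].

### API

Orientations are given as a unit quaternion [w, x, y, z].
In Python, from bench import bot, grab_frame, camera_info, ticket, models gives the robot as it stands. The module is installed in compiled form; this text tells all that it offers.
- The arm moves only by the tool play_rows, never from a script. Its argument "rows" is a list of rows, each an object with "offset": the shift along the tool's x, y, z in mm, a list of three; "yaw": the turn about the tool's x in degrees; "claw": the gripper command: -1 is fully open, 1 is shut, values between are in proportion. In form: [{"offset": [tx, ty, tz], "yaw": yaw, "claw": claw}, ...]. A call has 1 to 12 rows; each row is the pose to reach, as a shift and turn from the pose commanded when the call began, along the tool's axes at that moment; what a row does not reach only later rows make up. A row lasts 1/12 s, in which the tool goes at most 41.7 mm and 7.16 degrees, less where a joint would pass 70% of its speed; a pose out of reach is approached as far as the arm can. A call with a gripper value outside its range is refused whole. The fingers move at their own pace and stop on an object; "force" is the grip in N (left out, the last holds). Time passes only in rows, so rows that repeat a pose let the fingers close. It gives the time, the measured TCP pose, the force and the opening at its end, in the units of the state.
- bot.read_state(): the state, without advancing time (a new reading comes with each control period).
- grab_frame(name): name is "scene" or "side" or "wrist"; returns the picture (480x640x3 uint8, red, green, blue); there is no depth.
- camera_info(name): a dict with "fov_y" (degrees; the focal length in pixels is half the picture's height over the tangent of half this angle, whatever the lens; pixels are square), "cx", "cy" (the principal point, pixels), "R" (3x3) and "t" (3): a world point X has camera coordinates R X + t. Camera axes: x right, y down, z forward; pixel columns grow to the right and rows downward; lengths in mm; the calibration is good to about 2 mm. The wrist camera is an equidistant fisheye: a pixel r from the principal point sees the ray r / f radians off the axis. A picture is of the moment at which its call begins: read the wrist's pose just before it. camera_info takes no time and is no camera call; for the wrist camera it gives the pose at the moment of the call.
- ticket.hand_in(): hands the job in, once; it reports no verdict.
Trained networks look in the newest picture that a camera, given by its name, has taken for a name from the list of things; names that differ only in an ending like _2 or _b are one class to them, and where a whole thing is asked for, a point or a joint stands for the part that bears it (a point fixed in the world has none). Each returns a list of dicts, best first, with "confidence" (0 to 1); they miss things now and then, are a little off and sometimes report something else, mostly with a low value. They report only what shows in the picture. A call takes as long as a camera call.
- models.masks_of(camera, name): "pixels" (480x640 bool, what is visible of it) and "bbox" ([left, top, right, bottom] in pixels, round what is visible of it).
The state is a dict: "t": time; "joint_pos": joint angles; "dq": joint speeds; "tau": joint torques, N m; "tool_pos": TCP position; "eef_rot": TCP orientation; "wrist_force": force on the tool from outside, world axes, zero at the start; "moment": the same for the moment, N m; "width": opening from 0.0 (shut) to 1.0 (fully open).
Only numpy, scipy, OpenCV 4.12 (cv2) and the standard library are available. Lean on these libraries where they do the work, as an engineer would, in place of code of your own. Each camera call takes 0.05 s, during which the arm holds its last target.

### The job

One of the five identical steel hatches in the top of the slag box on the welding bench has been unbolted and rocks on its pivot; the others are fast. With closed fingertips, press gently on the near ends of the hatches until you find the one that gives, then push its near end down until it stands open at about 45 degrees or more, so that the trap below can be emptied, and leave it so. Do not lean hard on anything, grip nothing, and leave the things standing about where they are.

Things in the scene. Friction and masses are not known exactly. Their poses are not given: they have to be found in the camera images.
- trap: The slag box: fixed low box of grey painted steel, 480 mm long (y), 260 mm deep (x), 90 mm tall. Origin at bench level under the hatches' pivot line; x points away from the robot's side. Its top has five identical flush steel hatches in a row along y. The opening runs 67 mm either side of the pivot line, its floor 84 mm under the top. Near ledge 50 mm deep, far ledge 75 mm; small things stand on them.
- place1 (a point): Middle of the top face of closed hatch 1 of 5 (1 leftmost seen from the robot, 5 rightmost), 90 mm above the bench, over the hatch's pivot; axes as the box's. Hatch: plain steel plate 130 mm (x) by 74 mm (y), 4 mm thick, pitch 90 mm. Its near (press) end bears a dark flat disc 45 mm towards -x.
- place2 (a point): Middle of the top face of closed hatch 2 of 5 (1 leftmost seen from the robot, 5 rightmost), 90 mm above the bench, over the hatch's pivot; axes as the box's. Hatch: plain steel plate 130 mm (x) by 74 mm (y), 4 mm thick, pitch 90 mm. Its near (press) end bears a dark flat disc 45 mm towards -x.
- place3 (a point): Middle of the top face of closed hatch 3 of 5 (1 leftmost seen from the robot, 5 rightmost), 90 mm above the bench, over the hatch's pivot; axes as the box's. Hatch: plain steel plate 130 mm (x) by 74 mm (y), 4 mm thick, pitch 90 mm. Its near (press) end bears a dark flat disc 45 mm towards -x.
- place4 (a point): Middle of the top face of closed hatch 4 of 5 (1 leftmost seen from the robot, 5 rightmost), 90 mm above the bench, over the hatch's pivot; axes as the box's. Hatch: plain steel plate 130 mm (x) by 74 mm (y), 4 mm thick, pitch 90 mm. Its near (press) end bears a dark flat disc 45 mm towards -x.
- place5 (a point): Middle of the top face of closed hatch 5 of 5 (1 leftmost seen from the robot, 5 rightmost), 90 mm above the bench, over the hatch's pivot; axes as the box's. Hatch: plain steel plate 130 mm (x) by 74 mm (y), 4 mm thick, pitch 90 mm. Its near (press) end bears a dark flat disc 45 mm towards -x.
- hatch (a joint): Tilt of the one loose hatch, in whichever place it is, rad: 0 closed, positive near end down, far end up. Pivots about y at half length; stops at 1.1 and at -0.06 (the far end sinks only that little). Stiff pivot: about 3 N at 35 mm from it moves the hatch; no spring, it stays where left. The other four are bolted fast and do not give.
- magnet: Bystander, loose, to be left alone: red and steel welding magnet block, 54 x 30 x 54 mm, on the box's far ledge; origin at the centre of its underside.
- tips: Bystander, loose, to be left alone: clear jar, 48 mm diameter, 70 mm tall, on the box's far ledge; origin at the centre of its underside.
- nozzle: Bystander, loose, to be left alone: small brass nozzle, 24 mm diameter, 30 mm tall, on the box's near ledge; origin at the centre of its underside.
- collar: Bystander, loose, to be left alone: dark steel disc, 32 mm diameter, 14 mm tall, on the box's near ledge; origin at the centre of its underside.
- tin: Bystander, loose, to be left alone: tin, 90 mm diameter, 110 mm tall, on the bench; origin at the centre of its underside.
- cup: Bystander, loose, to be left alone: white cup, 80 mm diameter, 90 mm tall, on the bench; origin at the centre of its underside.

How it is judged:
By the outcome, as a careful person would: the job done as asked, in the order asked, and still so for the second after the job is handed in, with the robot touching nothing.
It also fails if it takes over 64 s, if anything falls off the work surface, if the arm or the gripper's body presses on something with over 40 N, if the wrist force passes 120 N, or if a joint passes its speed limit or range.

## Working session

There is one attempt and no reset: what is moved stays moved. The work goes in short steps, Python scripts to look and compute and a tool call to move; the robot and the scene stay as the last step left them, time stands still between calls to the robot, and variables do not carry over. Pictures are saved under pics/ and viewed, and the job is handed in when it is done.

Besides the shell and the picture viewer there is one more tool, called after "Request:" by a JSON object that holds its "api" and its "payload". play_rows: Moves the arm, as the interface text tells. Its arguments: {"type":"object","properties":{"rows":{"type":"array"},"force":{"type":"number"}},"required":["rows"]}

```bash
mkdir -p pics
python3 - <<'E'
from bench import bot, grab_frame, camera_info, models
import cv2, numpy as np
s=bot.read_state(); print({k:np.round(v,3).tolist() for k,v in s.items()}); print(bot.grip_depth)
for n in ["scene","side"]:
    f=grab_frame(n); cv2.imwrite(f"pics/{n}0.png",f[:,:,::-1]); c=camera_info(n); print(n,c)
E
```

```text
{'t': 0.0, 'joint_pos': [-1.438, 0.478, 0.022, 1.556, -0.011, 1.109, -0.083], 'dq': [0.001, 0.001, 0.001, 0.001, 0.002, 0.002, -0.0], 'tau': [0.0, -59.646, 1.608, -28.118, 0.012, 0.01, -0.0], 'tool_pos': [160.823, 654.944, 230.334], 'eef_rot': [0.556, -0.437, 0.557, 0.436], 'wrist_force': [0.174, -0.615, -0.241], 'moment': [0.024, 0.029, 0.018], 'width': 1.001}
-18.700000000000003
scene {'fov_y': 42.908611665102626, 'cx': 317.06025264107325, 'cy': 241.23098467420894, 'R': array([[ 0.67800945,  0.73495712,  0.01188329],
       [ 0.56734161, -0.5129657 , -0.64419693],
       [-0.4673614 ,  0.44351349, -0.76476735]]), 't': array([-371.38221813, -261.45794281, 1577.30683459])}
side {'fov_y': 48.71758006457722, 'cx': 315.89052848330846, 'cy': 238.82390765340745, 'R': array([[ 0.93540659, -0.35283394,  0.02286317],
       [-0.16818611, -0.5008969 , -0.84900868],
       [ 0.31101116,  0.79032304, -0.52788403]]), 't': array([-547.90759891,  170.13826463, 1029.51445914])}
```

View pics/scene0.png

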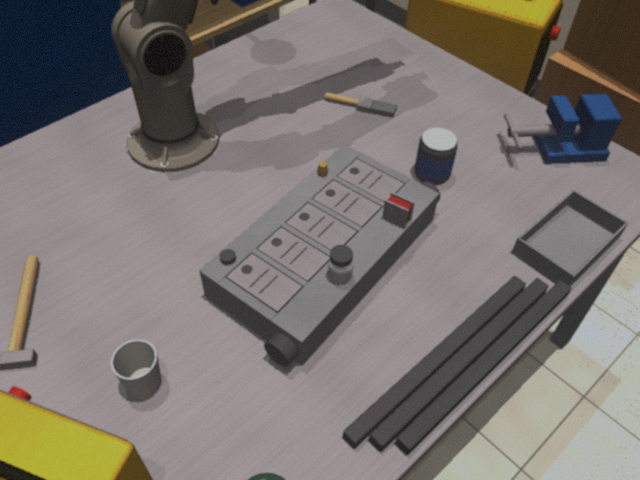

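View pics/side0.png

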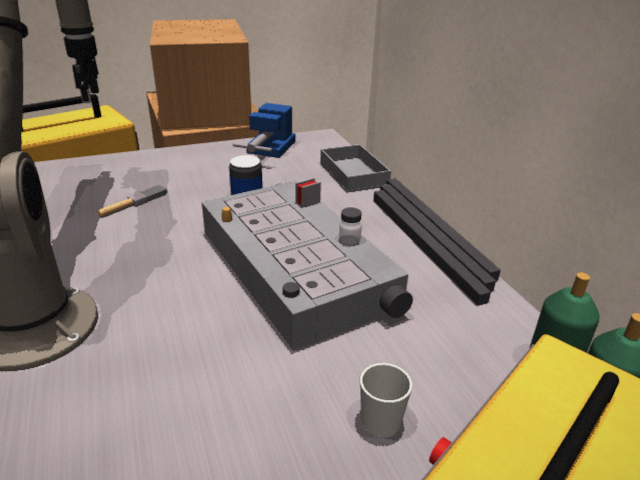

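Scene view: the robot is at upper left and the box in the middle. The disc marks lie at about (248,269) … (353,171), with the brass nozzle near (322,169) and the collar near (228,256). Next I'll zoom in and locate them.

```bash
cat > h.py <<'E'
import numpy as np, cv2
from bench import bot, grab_frame, camera_info, models
def f_of(c): return 240/np.tan(np.radians(c['fov_y']/2))
def unproj(c,uv,z):
    f=f_of(c); d=np.array([(uv[0]-c['cx'])/f,(uv[1]-c['cy'])/f,1.]); R=c['R'];o=-R.T@c['t']; w=R.T@d
    return o+w*(z-o[2])/w[2]
def proj(c,X):
    X=np.atleast_2d(X); p=X@c['R'].T+c['t']; f=f_of(c)
    return np.c_[c['cx']+f*p[:,0]/p[:,2], c['cy']+f*p[:,1]/p[:,2]]
E
python3 - <<'E'
from h import *
D={}
for n,b in [("scene",(190,130,450,370)),("side",(190,170,430,350))]:
    im=cv2.imread(f"pics/{n}0.png"); c=im[b[1]:b[3],b[0]:b[2]]
    cv2.imwrite(f"pics/{n}0z.png",cv2.resize(c,None,fx=3,fy=2.5 if n=='scene' else 3,interpolation=cv2.INTER_CUBIC) if 0 else cv2.resize(c,(780 if n=='scene' else 720, 600 if n=='scene' else 540),interpolation=cv2.INTER_CUBIC))
c=camera_info("scene")
for uv in [(353,171),(330,192),(305,216),(277,241),(248,269)]: print(unproj(c,uv,90).round(1))
for cam in ["scene","side"]:
  for n in ["trap","magnet","tips","nozzle","collar","tin","cup","hatch"]:
    r=models.masks_of(cam,n)
    print(cam,n,[(round(x['confidence'],2),np.round(x['bbox']).tolist(),int(x['pixels'].sum())) for x in r[:3]])
    if r: D[cam+n]=r[0]['pixels']
np.savez("m.npz",**D)
E
```

```text
[457.3 192.5  90. ]
[470.8 108.   90. ]
[487.1  19.9  90. ]
[500.2 -68.6  90. ]
[ 516.9 -157.2   90. ]
scene trap [(0.76, [200.0, 149.0, 440.0, 368.0], 17677)]
scene magnet [(0.79, [385.0, 191.0, 415.0, 230.0], 780), (0.42, [199.0, 144.0, 439.0, 368.0], 17646)]
scene tips [(0.96, [328.0, 244.0, 355.0, 285.0], 934)]
scene nozzle [(0.47, [317.0, 159.0, 326.0, 179.0], 117)]
scene collar [(0.49, [220.0, 247.0, 236.0, 264.0], 223)]
scene tin [(0.66, [418.0, 128.0, 455.0, 186.0], 1864), (0.31, [318.0, 162.0, 325.0, 176.0], 93)]
scene cup [(0.6, [112.0, 340.0, 162.0, 396.0], 2245)]
scene hatch [(0.73, [315.0, 181.0, 380.0, 226.0], 1535)]
side trap [(0.81, [199.0, 179.0, 414.0, 353.0], 14220)]
side magnet [(0.66, [295.0, 180.0, 323.0, 207.0], 608)]
side tips [(0.96, [339.0, 207.0, 363.0, 246.0], 743)]
side nozzle [(0.63, [225.0, 208.0, 232.0, 221.0], 102)]
side collar [(0.47, [279.0, 285.0, 298.0, 299.0], 233)]
side tin [(0.76, [228.0, 158.0, 262.0, 194.0], 1141), (0.72, [202.0, 180.0, 412.0, 352.0], 14356), (0.45, [242.0, 204.0, 301.0, 234.0], 939)]
side cup [(0.63, [222.0, 207.0, 234.0, 222.0], 96), (0.56, [358.0, 365.0, 408.0, 439.0], 3070), (0.43, [228.0, 156.0, 260.0, 195.0], 1131)]
side hatch [(0.88, [241.0, 209.0, 302.0, 235.0], 945)]
```

View pics/scene0z.png

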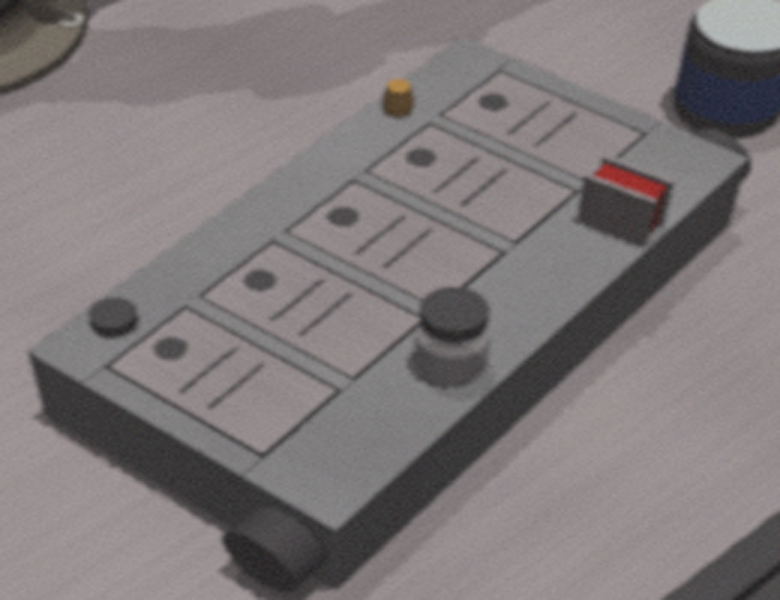

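View pics/side0z.png

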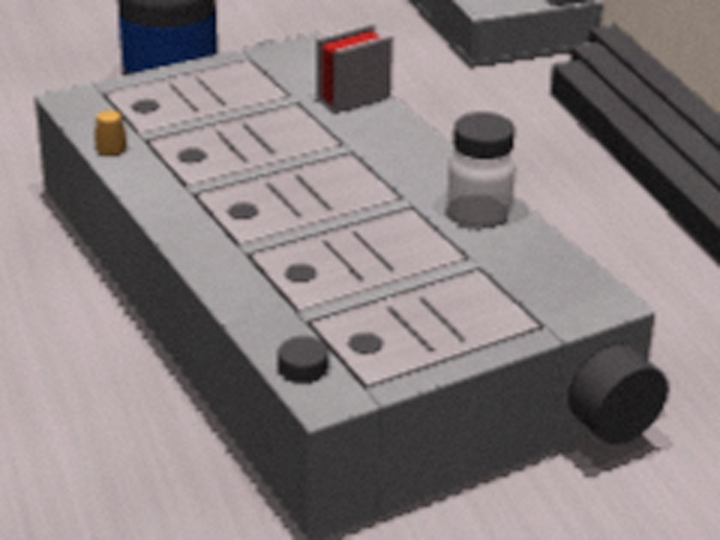

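Run:
```python
from h import *
from scipy.optimize import least_squares
S=[(354.3,170.8),(330.3,192.8),(304.3,216.4),(276.7,242),(247,269.2)]
Q=[(238.3,205.3),(253.7,221.7),(271,240),(290.3,260.7),(311.7,284.3)]
cs,cq=camera_info("scene"),camera_info("side")
off=np.array([[-45,90*(2-i),90] for i in range(5)],float)
def pts(p,o=off):
    c,s=np.cos(p[2]),np.sin(p[2]); R=np.array([[c,-s,0],[s,c,0],[0,0,1]]); return o@R.T+[p[0],p[1],0]
for use in ['b','s','q']:
  def fun(p):
    r=[]
    if use!='q': r.append((proj(cs,pts(p))-S).ravel())
    if use!='s': r.append((proj(cq,pts(p))-Q).ravel())
    return np.concatenate(r)
  r=least_squares(fun,[530,20,-.15]); print(use,r.x,np.abs(r.fun).max())
  if use=='b':P=r.x
print(pts(P).round(1))
np.save("P.npy",P)
m=np.load("m.npz")
c,s=np.cos(P[2]),np.sin(P[2])
for n in ["nozzle","collar","tips","magnet"]:
  for cam,cc in(("scene",cs),("side",cq)):
    ys,xs=np.nonzero(m[cam+n]); h={"nozzle":15,"collar":7,"tips":35,"magnet":27}[n]
    X=unproj(cc,(xs.mean(),ys.mean()),90+h); d=X[:2]-P[:2]; print(n,cam,X.round(1),'local',(c*d[0]+s*d[1]).round(1),(-s*d[0]+c*d[1]).round(1))
from scipy.spatial.transform import Rotation as Ro
q=bot.read_state()['eef_rot']; print(Ro.from_quat([q[1],q[2],q[3],q[0]]).as_matrix().round(3))
# hatch masks
for cam,cc in(("scene",cs),("side",cq)):
    ys,xs=np.nonzero(m[cam+"hatch"]); X=unproj(cc,(xs.mean(),ys.mean()),90); d=X[:2]-P[:2]; print((c*d[0]+s*d[1]).round(1),(-s*d[0]+c*d[1]).round(1))
```

```text
b [5.31130473e+02 2.55316952e+01 1.60918781e-01] 0.3935927451941552
s [5.31688551e+02 2.53400408e+01 1.60942434e-01] 0.22840692063445545
q [5.30687657e+02 2.53945226e+01 1.61032040e-01] 0.17150525369964953
[[ 457.9  196.    90. ]
 [ 472.3  107.2   90. ]
 [ 486.7   18.3   90. ]
 [ 501.1  -70.5   90. ]
 [ 515.6 -159.4   90. ]]
nozzle scene [419.3 134.8 105. ] local -92.9 125.7
nozzle side [414.9 135.  105. ] local -97.2 126.7
collar scene [ 470.4 -170.3   97. ] local -91.4 -183.5
collar side [ 467.9 -169.4   97. ] local -93.7 -182.3
tips scene [649.  -35.5 125. ] local 106.6 -79.1
tips side [647.8 -33.6 125. ] local 105.7 -77.1
magnet scene [622.6 158.5 117. ] local 111.6 116.6
magnet side [620.1 159.9 117. ] local 109.3 118.4
[[ 0.    -0.971  0.239]
 [-0.     0.239  0.971]
 [-1.    -0.    -0.   ]]
3.1 88.0
-5.7 88.5
```

```bash
cat >> h.py <<'E'
from scipy.spatial.transform import Rotation as Ro
P=np.load("P.npy")
def world(l): 
    c,s=np.cos(P[2]),np.sin(P[2]); return np.array([P[0]+c*l[0]-s*l[1],P[1]+s*l[0]+c*l[1],l[2]])
def local(X):
    c,s=np.cos(P[2]),np.sin(P[2]); d=X[:2]-P[:2]; return np.array([c*d[0]+s*d[1],-s*d[0]+c*d[1],X[2]])
def rep(l=None):
    s=bot.read_state(); q=s['eef_rot']; R=Ro.from_quat([q[1],q[2],q[3],q[0]]).as_matrix()
    tz=R[:,2]; print('t',s['t'],'local',local(np.array(s['tool_pos'])).round(2),'F',np.round(s['wrist_force'],2),'w',s['width'],'yaw needed',(-np.degrees(P[2]+np.pi/2-np.arctan2(tz[1],tz[0]))).round(2),'down',R[:,0].round(3))
    if l is not None: print('offset',(R.T@(world(l)-s['tool_pos'])).round(1))
E
python3 - <<'E'
from h import *
rep([-45,85,190])
print(unproj(camera_info("scene"),(437,140),110))
E
```

```text
t 0.9 local [-264.41  681.16  231.29] F [-0.68  0.29  0.09] w 1.0019942300613758 yaw needed -23.02 down [ 0. -0. -1.]
offset [  41.3 -435.1 -462.9]
[528.39468948 396.03654652 110.        ]
```

Request:
{"api": "play_rows", "payload": {"rows": [{"offset": [5,-25,-27],"yaw": -5,"claw": 1},{"offset": [10,-53,-56],"yaw": -10,"claw": 1},{"offset": [14,-80,-85],"yaw": -15,"claw": 1},{"offset": [18,-107,-114],"yaw": -20,"claw": 1},{"offset": [20,-134,-143],"yaw": -23,"claw": 1},{"offset": [20,-161,-172],"yaw": -23,"claw": 1},{"offset": [20,-188,-200],"yaw": -23,"claw": 1},{"offset": [20,-215,-229],"yaw": -23,"claw": 1},{"offset": [20,-242,-258],"yaw": -23,"claw": 1},{"offset": [20,-269,-287],"yaw": -23,"claw": 1},{"offset": [20,-296,-316],"yaw": -23,"claw": 1},{"offset": [20,-310,-330],"yaw": -23,"claw": 1}]}}

```text
t: 1.9
tool_pos: [385.3, 256.4, 211.6]
eef_rot: [-0.46, 0.538, -0.46, -0.537]
wrist_force: [-0.2, 0.2, 0.1]
width: 0.004
```

```bash
python3 -c "
from h import *
rep([-45,85,130])"
```

```text
t 1.9 local [-106.95  251.21  211.58] F [-0.24  0.24  0.07] w 0.003984618705428837 yaw needed -0.31 down [ 0.001 -0.001 -1.   ]
offset [  81.8  -62.8 -165.8]
```

Request:
{"api": "play_rows", "payload": {"rows": [{"offset": [10,-13,-33],"yaw": 0,"claw": 1},{"offset": [20,-26,-66],"yaw": 0,"claw": 1},{"offset": [35,-39,-100],"yaw": 0,"claw": 1},{"offset": [50,-52,-133],"yaw": 0,"claw": 1},{"offset": [65,-62,-155],"yaw": 0,"claw": 1},{"offset": [75,-63,-166],"yaw": 0,"claw": 1},{"offset": [75,-63,-166],"yaw": 0,"claw": 1},{"offset": [75,-63,-166],"yaw": 0,"claw": 1}]}}

```text
t: 2.57
tool_pos: [471.8, 107.1, 136.1]
eef_rot: [0.458, -0.538, 0.459, 0.538]
wrist_force: [-0.4, 1.6, -0.6]
width: 0.002
```

Run:
```python
from h import *
rep([-45,85,90])
f=grab_frame("side"); cv2.imwrite("pics/s1.png",f[:,:,::-1])
f=grab_frame("wrist"); cv2.imwrite("pics/w1.png",f[:,:,::-1])
rep([-45,85,90])
```

```text
t 2.5667 local [-45.53  90.05 136.14] F [-0.45  1.62 -0.62] w 0.0021963765283983497 yaw needed -0.1 down [-0.001 -0.    -1.   ]
offset [46.1 -0.6 -5. ]
t 2.6667 local [-44.88  91.71 137.02] F [-0.15 -0.7  -0.31] w 0.002719476239873868 yaw needed 0.08 down [ 0.001  0.001 -1.   ]
offset [47.   0.2 -6.8]
```

View pics/s1.png

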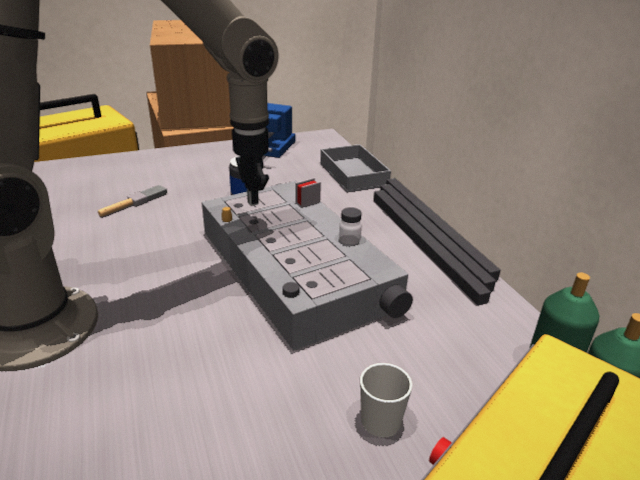

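View pics/w1.png

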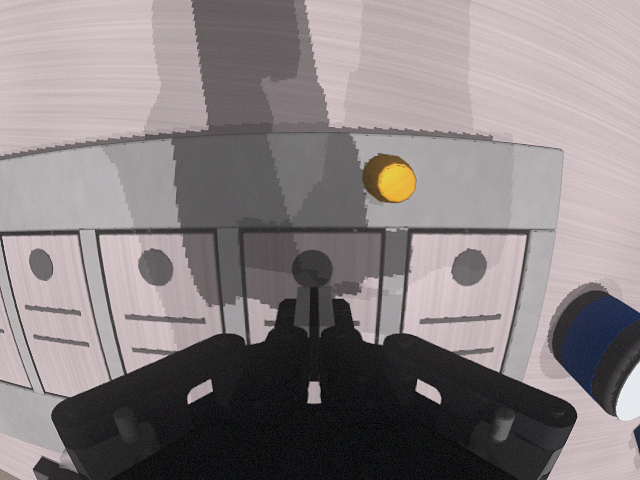

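Side view: the closed fingers are at (254,200) over hatch 2, and the nozzle stands clear at (227,214). The wrist view shows the tip just beside the hatch 2 disc at (312,268) and the nozzle at (390,180). I'll go down and probe.

Request:
{"api": "play_rows", "payload": {"rows": [{"offset": [15,0,-6],"yaw": 0,"claw": 1},{"offset": [30,0,-6],"yaw": 0,"claw": 1},{"offset": [38,0,-6],"yaw": 0,"claw": 1},{"offset": [42,0,-6],"yaw": 0,"claw": 1},{"offset": [42,0,-6],"yaw": 0,"claw": 1},{"offset": [42,0,-6],"yaw": 0,"claw": 1}]}}

```text
t: 3.17
tool_pos: [473.2, 102.2, 94.8]
eef_rot: [-0.458, 0.539, -0.458, -0.539]
wrist_force: [-0.3, -0.0, 0.3]
width: 0.002
```

Run:
```python
from h import *
rep([-45,85,90])
c=camera_info("wrist"); print(local(-c['R'].T@c['t']))
```

```text
t 3.1667 local [-44.88  84.93  94.78] F [-0.28 -0.01  0.31] w 0.0020482618830056382 yaw needed 0.04 down [ 0.  0. -1.]
offset [4.8 0.1 0.1]
[-112.35142186   84.79533542  238.16194944]
```

Request:
{"api": "play_rows", "payload": {"rows": [{"offset": [2,0,0],"yaw": 0,"claw": 1},{"offset": [4,0,0],"yaw": 0,"claw": 1},{"offset": [5,0,0],"yaw": 0,"claw": 1},{"offset": [6,0,0],"yaw": 0,"claw": 1},{"offset": [6,0,0],"yaw": 0,"claw": 1}]}}

```text
t: 3.58
tool_pos: [473.4, 101.7, 88.5]
eef_rot: [-0.459, 0.539, -0.458, -0.538]
wrist_force: [-0.1, 1.3, 1.9]
width: 0.0
```

```bash
python3 -c "
from h import *
rep([-45,85,90])"
```

```text
t 3.5833 local [-44.79  84.4   88.49] F [-0.14  1.25  1.86] w 0.0004231861787309458 yaw needed -0.02 down [ 0.001  0.    -1.   ]
offset [-1.5  0.2  0.6]
```

Request:
{"api": "play_rows", "payload": {"rows": [{"offset": [1,0,0],"yaw": 0,"claw": 1},{"offset": [2,0,0],"yaw": 0,"claw": 1},{"offset": [2,0,0],"yaw": 0,"claw": 1},{"offset": [2,0,0],"yaw": 0,"claw": 1}]}}

```text
t: 3.92
tool_pos: [473.3, 101.5, 86.4]
eef_rot: [-0.458, 0.539, -0.458, -0.538]
wrist_force: [-0.4, 1.7, 1.9]
width: 0.0
```

```bash
python3 -c "
from h import *
rep([-45,85,90])"
```

```text
t 3.9167 local [-44.86  84.29  86.36] F [-0.36  1.66  1.87] w 0.0001475631772347117 yaw needed -0.02 down [ 0.001  0.    -1.   ]
offset [-3.6  0.1  0.7]
```

Hatch 2 gives: the tip followed its command from 94.8 down to 86.4 mm against only about 2 N. Now I'll push it open.

Request:
{"api": "play_rows", "payload": {"rows": [{"offset": [3,-1,0],"yaw": 0,"claw": 1},{"offset": [6,-2,0],"yaw": 0,"claw": 1},{"offset": [9,-3,0],"yaw": 0,"claw": 1},{"offset": [12,-4,0],"yaw": 0,"claw": 1},{"offset": [15,-5,0],"yaw": 0,"claw": 1},{"offset": [18,-6,0],"yaw": 0,"claw": 1},{"offset": [20,-6,0],"yaw": 0,"claw": 1},{"offset": [20,-6,0],"yaw": 0,"claw": 1}]}}

```text
t: 4.58
tool_pos: [478.5, 102.0, 65.6]
eef_rot: [0.458, -0.538, 0.459, 0.539]
wrist_force: [-0.0, 0.8, -0.8]
width: -0.001
```

Run:
```python
from h import *
rep([-38,85,48])
f=grab_frame("wrist"); cv2.imwrite("pics/w2.png",f[:,:,::-1])
```

```text
t 4.5833 local [-39.74  83.9   65.58] F [-0.03  0.85 -0.82] w -0.0013622782268882818 yaw needed -0.03 down [-0.001 -0.001 -1.   ]
offset [17.6 -1.8  1.1]
```

View pics/w2.png

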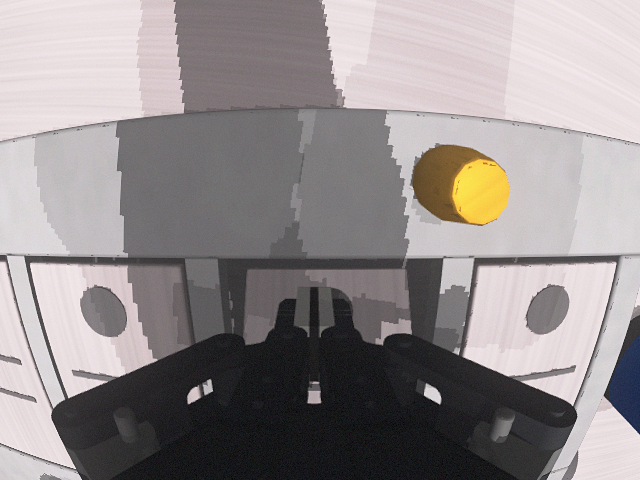

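The wrist view shows the near end of hatch 2 sunk below the ledge, with its neighbours flush. The nozzle at (462,185) is well clear of the gripper. Continuing.

Request:
{"api": "play_rows", "payload": {"rows": [{"offset": [3,0,0],"yaw": 0,"claw": 1},{"offset": [6,0,0],"yaw": 0,"claw": 1},{"offset": [9,0,0],"yaw": 0,"claw": 1},{"offset": [12,0,0],"yaw": 0,"claw": 1},{"offset": [15,0,0],"yaw": 0,"claw": 1},{"offset": [17,0,0],"yaw": 0,"claw": 1},{"offset": [17,0,0],"yaw": 0,"claw": 1}]}}

```text
t: 5.22
tool_pos: [478.4, 102.3, 48.7]
eef_rot: [0.458, -0.538, 0.459, 0.539]
wrist_force: [0.0, 0.8, 0.3]
width: 0.001
```

Run:
```python
from h import *
rep([-38,85,48])
f=grab_frame("side"); cv2.imwrite("pics/s3.png",cv2.resize(f[120:360,180:440,::-1],(780,720)[:1]+(600,)))
```

```text
t 5.2167 local [-39.73  84.19  48.65] F [0.04 0.84 0.34] w 0.0014622850732214404 yaw needed -0.02 down [-0.001 -0.    -1.   ]
offset [ 0.6 -1.7  0.8]
```

View pics/s3.png

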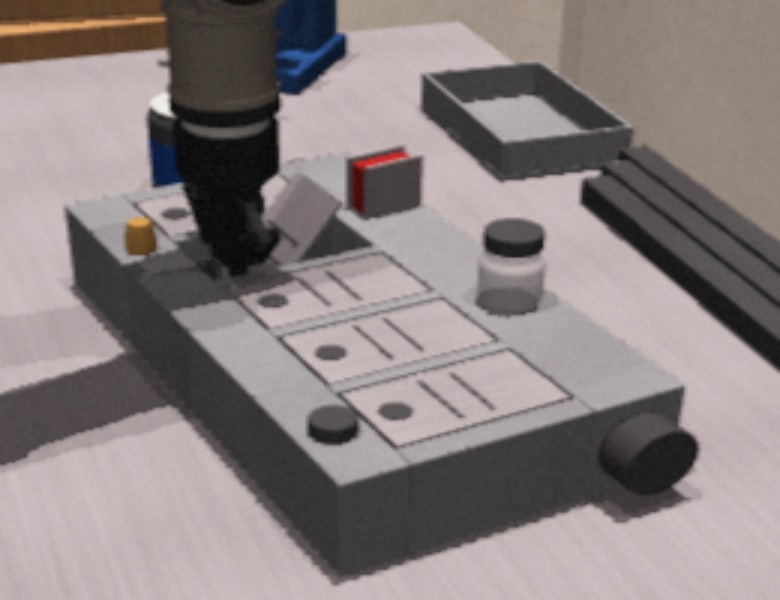

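Side view: the far end of hatch 2 stands up, with its top edge from about (297,175) to (340,210) in the zoom. The nozzle, magnet, jar and collar are unmoved. I'll measure the tilt.

Run:
```python
from h import *
c=camera_info("side")
for a in (40,45,50,55,60):
    r=np.radians(a); pts=[world([65*np.cos(r),y,88+65*np.sin(r)]) for y in (127,53)]
    print(a,((proj(c,pts)-[180,120])*[3,2.5]).round(1).tolist())
```

```text
40 [[310.3, 177.4], [354.5, 210.1]]
45 [[305.9, 174.3], [350.0, 206.9]]
50 [[301.1, 171.6], [345.2, 204.2]]
55 [[295.9, 169.3], [339.9, 201.9]]
60 [[290.4, 167.4], [334.2, 200.0]]
```

Tilt is about 53°. Retracting straight up.

Request:
{"api": "play_rows", "payload": {"rows": [{"offset": [-6,0,0],"yaw": 0,"claw": 1},{"offset": [-15,0,0],"yaw": 0,"claw": 1},{"offset": [-30,0,0],"yaw": 0,"claw": 1},{"offset": [-50,0,0],"yaw": 0,"claw": 1},{"offset": [-75,0,0],"yaw": 0,"claw": 1},{"offset": [-100,0,0],"yaw": 0,"claw": 1},{"offset": [-125,0,0],"yaw": 0,"claw": 1},{"offset": [-150,0,0],"yaw": 0,"claw": 1},{"offset": [-175,0,0],"yaw": 0,"claw": 1},{"offset": [-190,0,0],"yaw": 0,"claw": 1},{"offset": [-190,0,0],"yaw": 0,"claw": 1},{"offset": [-190,0,0],"yaw": 0,"claw": 1}]}}

```text
t: 6.27
tool_pos: [479.4, 102.5, 240.7]
eef_rot: [-0.459, 0.539, -0.457, -0.538]
wrist_force: [0.3, -0.5, -0.4]
width: -0.002
```

Run:
```python
from h import *
rep()
f=grab_frame("side"); g=grab_frame("scene")
cv2.imwrite("pics/s4.png",cv2.resize(f[120:360,180:440,::-1],(780,600)))
cv2.imwrite("pics/c4.png",cv2.resize(g[130:370,190:450,::-1],(780,600)))
m=np.load("m.npz")
for cam in ("scene","side"):
  for n in ["magnet","tips","nozzle","collar","tin"]:
    r=models.masks_of(cam,n)
    if r: print(cam,n,[np.round(np.array(np.nonzero(x)).mean(1)[::-1],1) for x in (m[cam+n],r[0]['pixels'])])
```

```text
t 6.2667 local [-38.72  84.26 240.71] F [ 0.32 -0.49 -0.37] w -0.0019119496648973046 yaw needed -0.02 down [ 0.003  0.001 -1.   ]
scene magnet [array([398.3, 210. ]), array([398.2, 210.1])]
scene tips [array([340.2, 264.6]), array([340.7, 264.7])]
scene nozzle [array([323. , 169.3]), array([322.5, 169.3])]
scene collar [array([227.8, 256.5]), array([137.7, 367.9])]
scene tin [array([435.9, 155.9]), array([436. , 155.8])]
side magnet [array([307., 192.]), array([307.2, 191.7])]
side tips [array([349.8, 225.7]), array([349.8, 225.5])]
side nozzle [array([226. , 214.1]), array([225.9, 214.6])]
side collar [array([290.1, 289.1]), array([290.1, 289.2])]
side tin [array([244.6, 173.7]), array([244.1, 174.4])]
```

View pics/s4.png

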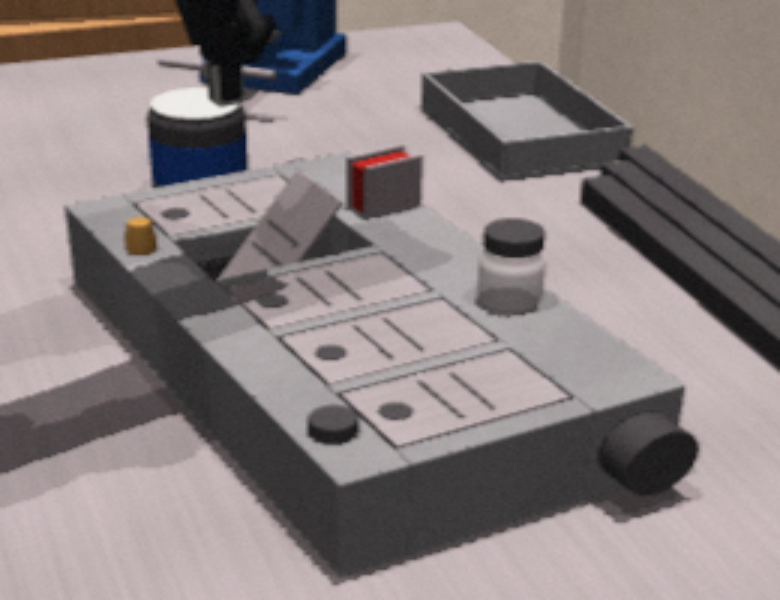

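View pics/c4.png

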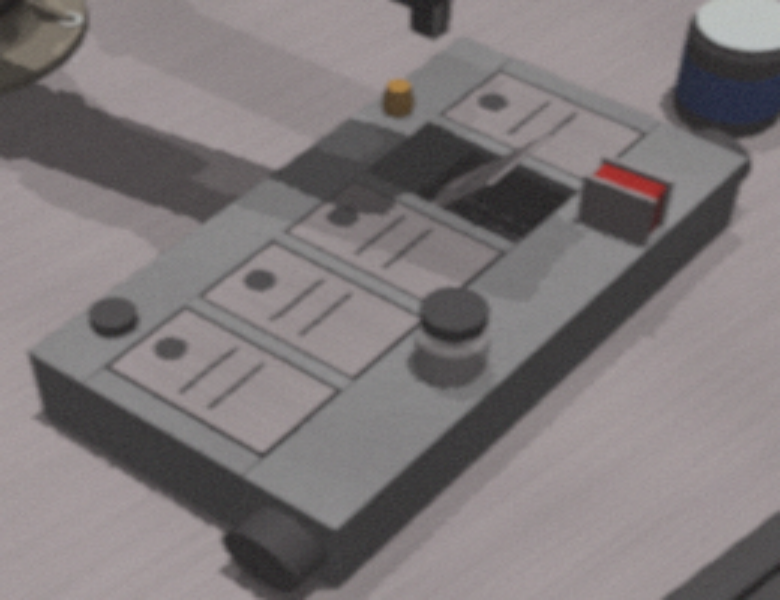

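Hatch 2 stays open with its far edge from about (297,175) to (340,210) in the zoom, and the ledge items are in place. I'll cross-check the tilt from the scene view, where the top edge starts near (540,138), and then hand in.

Run:
```python
from h import *
for a in (40,45,50,55,60):
    r=np.radians(a); pts=[world([65*np.cos(r),y,88+65*np.sin(r)]) for y in (127,53)]
    print(a,((proj(camera_info("scene"),pts)-[190,130])*[3,2.5]).round(1).tolist())
```

```text
40 [[561.4, 148.9], [499.9, 199.0]]
45 [[557.4, 143.3], [495.7, 193.4]]
50 [[552.9, 137.9], [491.0, 187.8]]
55 [[548.1, 132.6], [486.0, 182.4]]
60 [[542.8, 127.5], [480.5, 177.1]]
```

The x and y pixel readings disagree somewhat on the angle, so I'll overlay model outlines before handing in.

Run:
```python
from h import *
out=[]
for cam,b in (("side",(220,160,320,250)),("scene",(300,160,400,250))):
    f=grab_frame(cam)[:,:,::-1]; c=camera_info(cam)
    for a in (46,56):
        r=np.radians(a); im=cv2.resize(f[b[1]:b[3],b[0]:b[2]],None,fx=4,fy=3.3,interpolation=cv2.INTER_CUBIC)
        for th,col in((0,(0,0,255)),(-4,(0,255,0))):
            q=[world([x*np.cos(r)-th*np.sin(r),y,88+x*np.sin(r)+th*np.cos(r)]) for x,y in ((0,127),(65,127),(65,53),(0,53))]
            p=(proj(c,q)-[b[0],b[1]]+.5)*[4,3.3]
            cv2.polylines(im,[np.int32(p*16)],True,col,1,cv2.LINE_AA,4)
        out.append(im)
cv2.imwrite("pics/ov.png",np.vstack([np.hstack(out[:2]),np.hstack(out[2:])]))
```

```text
(no output)
```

View pics/ov.png

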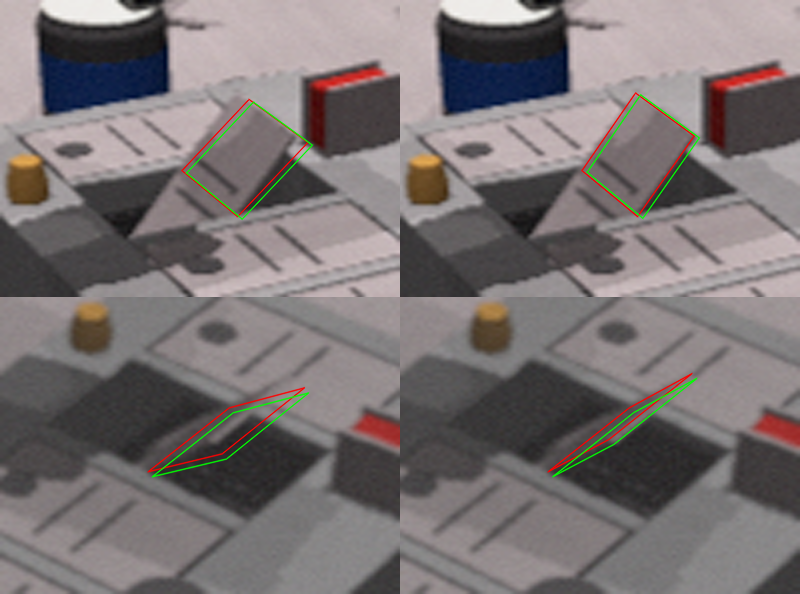

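The 56° outline fits the plate in both views and the 46° one does not. Handing in.

```bash
python3 -c "
from bench import ticket; print(ticket.hand_in())"
```

```text
the job is handed in; nothing more can be done
None
```

Hatch 2 is the loose one. I pushed its near end down with closed fingertips and left it standing open at about 56°, and the job is handed in.

- **Finding it:** I pressed hatch 2 first because the detection network marked it as the loose hatch in both camera views. It followed the tip down against only about 2 N, so I did not press the other four.
- **Force and retreat:** The highest wrist force I read was about 2 N. I lifted straight up to about 240 mm and the robot touches nothing.
- **Tilt check:** My first reading was ambiguous: the side view's column and row readings gave about 54° and about 42°. I then overlaid the plate's outline at 46° and 56°. Only 56° fits, in both the scene and side views.
- **Bystanders:** The magnet, jar, nozzle and tin stayed within 1 pixel of their starting positions in both views, and so did the collar in the side view. In the scene view the network mistook the cup for the collar, but the picture shows the collar where it was. I did not re-measure the cup, but the arm never went near it.

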